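Rock the angle gauge on the log's knot to its set mark and hold it

TASK

Pick up the pendulum angle gauge by its top edge and stand it upright on the knot that rises from the log in the cradle: the middle of its long foot on the knot, the foot square across the log. Then rock it sideways on the knot until the swinging pointer settles on the middle of the index tab on the dial's rim, and finish still holding it there, foot resting lightly on the knot, so that I can measure the gap under each end. Leave the other things on the bench where they are.

Things in the scene. Friction and masses are not known exactly. Their poses are not given: they have to be found in the camera images.
- gauge: Pendulum angle gauge, aluminium, about 0.5 kg (varies by a quarter), standing on the bench. Origin: centre of its foot's underside; z up; x the way the dial faces (away from the robot, within 25 deg); y along the foot. Foot: flat bar 180 (y) x 30 (x) x 14 mm high. On it a flat housing 120 mm wide (y), 22 mm thick (x), up to 160 mm height. Centre of mass 66 mm up, on the middle line.
- gauge_top (a point): Middle of the housing's top edge, 160 mm above the foot's underside. Grip here, front to back across the 22 mm of plain parallel faces; the dial (on the +x face, radius 55.5 mm, centre 73 mm above the underside, standing 2 to 4 mm proud to look at but not felt) ends at 129 mm height, the dark grip strips reach from 131 mm to 157 mm. Axes as the gauge's.
- foot_middle (a point): Centre of the underside of the gauge's foot (the gauge's origin).
- pointer (a joint): Gauge's reading, rad: angle of the long black weighted pointer that hangs by gravity from the dial's centre, swings 3 times a second and settles in about a second. 0 with the gauge upright, free to 1.6 either way. If the gauge's top leans by an angle towards its own +y (a turn about its -x), the pointer reads that angle as positive: for +0.2, lean the top 0.2 rad to the gauge's +y.
- index (a joint): Setting of the index, rad: a short thick dark tab, 6 mm wide, on the lower dial rim (45 to 58 mm from the dial's centre), preset between 0.14 and 0.32 and stiff. Same zero and sign as the pointer: the pointer is on the tab when both read the same. Positive: the tab lies from the lowest mark towards the gauge's +y (to the right when one faces the dial).
- pointer_tip (a point): Tip of the pointer, 44 mm from its pivot at the dial's centre, which lies on the middle line 73 mm above the foot's underside.
- index_tip (a point): Inner end of the index tab, 45 mm from the dial's centre.
- log: Bark-covered log, 90 mm diameter, 240 mm long, strapped in a low wooden V cradle (270 x 130 mm) fixed to the bench. Origin: centre of the cradle's underside; x along the log, roughly away from the robot (within 15 deg); z up. Log axis 61 mm, top 106 mm above the bench. Mid-length a knot stands up from the crown (see knot_axis). A pruned branch stub sticks out a little on the -y side, nearer the robot.
- knot_axis (a point): The knot is a rounded ridge along the log, the top of a lying round bar of radius 20 mm, straight for 60 mm, fading into the bark at its ends. This point is the middle of the bar's axis, 100 mm above the bench, 20 mm below the knot's top (120 mm). Axes as the log's. Rigid; a gauge let go on the knot tips over sideways, and a foot rolls on it with ordinary friction.
- chuck: Bystander: steel four-jaw lathe chuck, 96 mm across, 68 mm high; origin under its centre.
- live_centre: Bystander: steel lathe centre standing on its head, 40 mm across, 89 mm high; origin under its centre.
- tape_measure: Bystander: grey tape measure, 66 x 36 x 62 mm (65 mm with its button); origin under its centre.
- mallet: Bystander: round turned wooden mallet standing on its head, 92 mm across, 224 mm high; origin under its centre.
- glue: Bystander: white glue bottle, 60 mm across, 170 mm high; origin under its centre.
- wood_bowl: Bystander: small turned wooden bowl, 140 mm across, 50 mm high; origin under its centre.
- packers: Bystander: three thin wooden packing slips in a pile, about 30 x 100 x 12 mm; origin under the centre.
- gouge: Bystander: turning gouge with a long wooden handle, lying along its x, 460 mm long, 33 mm thick; origin under it, 200 mm from the handle's end.

How it is judged (in metres and radians):
On the way, in this order (a step that is already met when the one before it is completed fails the run):
1. the gauge is lifted clear of the bench in the fingers (height (world z) of foot_middle above 0.04 m and contact force between the fingers and gauge above 1 N and contact force between gauge and log below 0.1 N), for 0.1 s.
2. the gauge stands upright with its foot on the knot, not yet rocked (contact force between gauge and log above 0.3 N and z of knot_axis in the frame of gauge between -0.024 and -0.016 m and value of joint pointer between -0.08 and 0.08 rad), for 0.1 s.
At the end, for the whole second after the job is handed in: Gauge still gripped; foot on the knot with 0.3 to 25 N, tangent to the ridge within 4 mm, ridge within 35 mm of the foot's middle (30 mm across), square across the log within 0.22 rad; pointer at rest within 0.05 rad of the index tab; nothing else carries the gauge (angle between the z axis of pointer_tip and the z axis of index_tip, either way round below 0.05 rad and velocity of joint pointer between -0.2 and 0.2 rad/s and contact force between gauge and log between 0.3 and 25 N and contact force between the fingers and gauge above 1 N and z of knot_axis in the frame of gauge between -0.024 and -0.016 m and y of knot_axis in the frame of gauge between -0.035 and 0.035 m and x of knot_axis in the frame of gauge between -0.03 and 0.03 m and angle between the x axis of gauge and the x axis of log, either way round below 0.22 rad and height (world z) of foot_middle above 0.09 m and contact force between gauge and tape_measure below 0.1 N and contact force between gauge and live_centre below 0.1 N and linear speed of gauge below 0.03 m/s); the arm keeps its last pose, push and grip.
It fails at once if the gauge is pressed hard on the log (over 50 N) (contact force between gauge and log above 50 N).
It fails at once if a bystander is disturbed (moved over 30 mm) (distance of any of chuck, live_centre, tape_measure, mallet, glue, wood_bowl, packers, gouge from where it was at the start of the episode above 0.03 m).
It also fails if it takes over 45 s, if anything falls off the work surface, if the arm or the gripper's body presses on something with over 40 N, if the wrist force passes 120 N, or if a joint passes its speed limit or range.

ROBOT

A 7-joint arm with a two-finger parallel gripper is mounted at the origin on the work surface. World frame = base frame: x ahead of the robot, y to its left, z up, the work surface at z = 0. Lengths are in mm, angles in rad, forces in N, time in s.
With the tool pointing down it reaches from about 400 to 900 mm from the base axis. Payload 5.5 kg.
Tool frame: the origin (TCP) lies at the very end of the fingers, on their centre line; the grasp point (between the pads) lies 19 mm behind it (manip.pinch_z is the z of the grasp point in the tool frame, in mm); z points along the fingers, y is the line along which they close (so a half turn about z gives the same grasp; the last joint's range is limited). The gripper opens to 92 mm and grips with 3 to 60 N. Pads are 19 mm wide; open, the fingers measure 130 mm over their backs; the gripper's body (75 mm by 190 mm) begins 47 mm behind the grasp point.
Start: joints at [1.573, 0.501, -0.427, 1.55, 0.221, 1.138, -0.21], TCP at [167.639, -628.01, 226.729] pointing down, gripper open.
Joint ranges: [-2.88, 2.88], [-0.31, 2.03], [-1.54, 1.56], [0.2, 2.42], [-1.41, 4.55], [0.19, 2.02], [-2.57, 2.57]. Speed limits (rad/s): [2.57, 2.57, 3.14, 3.14, 3.14, 3.14, 3.14].

INTERFACE

Orientations are given as a unit quaternion [w, x, y, z].
In Python, from rig import manip gives the robot as it stands.
- The arm moves only by the tool jog_arm, never from a script. Its arguments are lists of equal length, an entry for each row: "hand": the opening, from -1 (shut) to 1 (fully open); "slide": the shift along the tool's x, y, z in mm, a list of three; "roll": the turn about the tool's z in rad. In form: {"hand": [hand, ...], "slide": [[x, y, z], ...], "roll": [roll, ...]}. A call has 1 to 10 rows; each row is the pose to reach, as a shift and turn from the pose commanded when the call began, along the tool's axes at that moment; what a row does not reach only later rows make up. A row lasts 1/10 s, in which the tool goes at most 50 mm and 8.59 degrees, less where a joint would pass 70% of its speed; a pose out of reach is approached as far as the arm can. A call with a gripper value outside its range is refused whole. The fingers move at their own pace and stop on an object; "squeeze" is the grip in N (left out, the last holds). Time passes only in rows, so rows that repeat a pose let the fingers close. It gives the time, the measured TCP pose, the force, the opening and the grip force at its end, in the units of the state.
- manip.sense(): the state, without advancing time (a new reading comes with each control period).
- manip.get_image(name): name is "scene" or "top"; returns (picture, depth): 384x512x3 uint8, red, green, blue; 384x512 float32, mm along the optical axis (not along the pixel's ray), 0 where there is no reading.
- manip.camera_params(name): a dict with "fovy" (degrees; the focal length in pixels is half the picture's height over the tangent of half this angle, whatever the lens; pixels are square), "cx", "cy" (the principal point, pixels), "R" (3x3) and "t" (3): a world point X has camera coordinates R X + t. Camera axes: x right, y down, z forward; pixel columns grow to the right and rows downward; lengths in mm; the calibration is good to about 2 mm. A picture is of the moment at which its call begins. camera_params takes no time and is no camera call.
- manip.sign_off(): hands the job in; it is judged then, once.
The state is a dict: "time": time; "joints": joint angles; "qvel": joint speeds; "joint_torque": joint torques, N m; "ee_pos": TCP position; "orientation": TCP orientation; "force": force on the tool from outside, world axes, zero at the start; "ft_torque": the same for the moment, N m; "finger_gap": finger opening in mm; "gripper_force": force on a finger pad.
Only numpy, scipy, OpenCV 4.12 (cv2) and the standard library are available. Lean on these libraries where they do the work, as an engineer would, in place of code of your own. Each camera call takes 0.05 s, during which the arm holds its last target. There are 200 camera calls.

## Working session

There is one attempt and no reset: what is moved stays moved. The work goes in short steps, Python scripts to look and compute and a tool call to move; the robot and the scene stay as the last step left them, time stands still between calls to the robot, and variables do not carry over. Pictures are saved under pics/ and viewed, at most 10 in all, crops included, and the job is handed in when it is done.

Besides the shell and the picture viewer there is one more tool, called after "Request:" by a JSON object that holds its "fn" and its "kwargs", one argument or row to a line. jog_arm: Moves the arm, as the interface text tells. Its arguments: {"type":"object","properties":{"hand":{"type":"array","items":{"type":"number"}},"slide":{"type":"array","items":{"type":"array","items":{"type":"number"}}},"roll":{"type":"array","items":{"type":"number"}},"squeeze":{"type":"number"}},"required":["hand","slide","roll"]}

```bash
ls; mkdir -p pics; python3 - <<'E'
from rig import manip
import cv2,numpy as np
for n in("scene","top"):
    im,d=manip.get_image(n); cv2.imwrite(f"pics/{n}0.png",im[:,:,::-1]); np.save(f"{n}_d.npy",d); np.save(f"{n}_i.npy",im)
    print(n,manip.camera_params(n))
print(manip.sense(), manip.pinch_z)
E
```

```text
pics
scene {'fovy': 48.608827215084325, 'cx': 258.5274893323861, 'cy': 194.39559948477097, 'R': array([[ 0.71178684,  0.70239497, -0.000898  ],
       [ 0.47967471, -0.48702168, -0.72987811],
       [-0.51310006,  0.51908689, -0.68357672]]), 't': array([-430.43380808, -199.2159491 , 1495.28896173])}
top {'fovy': 51.59882220698054, 'cx': 255.18330946307714, 'cy': 187.52846905251542, 'R': array([[ 0.01339507, -0.99983501,  0.01226858],
       [-0.99582924, -0.01444681, -0.09008557],
       [ 0.09024795, -0.01101071, -0.99585846]]), 't': array([ -22.35111749,  603.96033919, 1462.35218753])}
{'time': 0.1, 'joints': array([ 1.57318769,  0.50179267, -0.42678168,  1.55131526,  0.22081725,
        1.1382696 , -0.21027821]), 'qvel': array([ 9.70236758e-05, -7.42267542e-04, -1.31271286e-03, -3.59897123e-03,
       -1.44006302e-03,  6.03391312e-04,  1.21349308e-03]), 'joint_torque': array([-1.11885407e-02, -5.67877364e+01, -5.83803132e+00, -2.79919857e+01,
       -6.87896227e-02,  2.38960882e-02,  6.14845953e-05]), 'ee_pos': array([ 167.39770803, -627.44506587,  225.7681415 ]), 'orientation': array([-8.61604366e-04,  9.91505859e-01,  1.30059144e-01, -8.59315114e-05]), 'force': array([-0.57130808, -0.50380379, -0.00198651]), 'ft_torque': array([ 0.01024244, -0.01944916, -0.00573027]), 'gripper_force': 0.0, 'finger_gap': 91.8384605563343} -18.8
```

View pics/scene0.png

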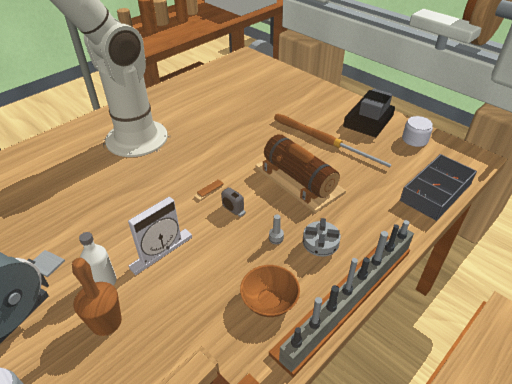

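View pics/top0.png

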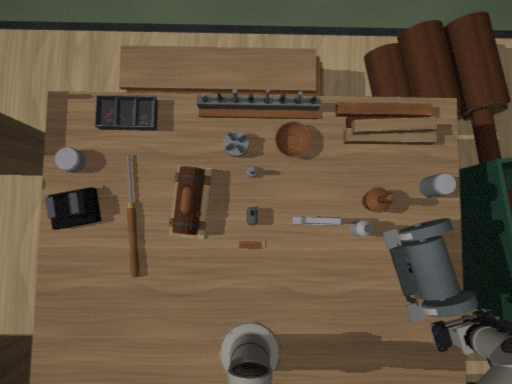

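```bash
cat > h.py <<'E'
import numpy as np,cv2
from rig import manip
def cloud(n,d):
    p=manip.camera_params(n);f=d.shape[0]/2/np.tan(np.radians(p["fovy"])/2)
    v,u=np.mgrid[:d.shape[0],:d.shape[1]]
    c=np.stack([(u-p["cx"])/f*d,(v-p["cy"])/f*d,d],-1)
    w=(c-p["t"])@p["R"]; w[d==0]=np.nan; return w
def proj(n,X):
    p=manip.camera_params(n);f=192/np.tan(np.radians(p["fovy"])/2)
    c=np.atleast_2d(X)@p["R"].T+p["t"]; return c[:,:2]/c[:,2:]*f+[p["cx"],p["cy"]]
E
python3 - <<'E'
from h import *
np.set_printoptions(precision=1,suppress=True)
S=cloud("scene",np.load("scene_d.npy"));T=cloud("top",np.load("top_d.npy"))
for nm,W,b in(("scene",S,(128,195,195,275)),("top",T,(285,205,348,235))):
    q=W[b[1]:b[3],b[0]:b[2]].reshape(-1,3)
    print(nm,"bench z",np.nanmedian(W[300:330,130:180,2] if nm=="scene" else W[300:340,100:180,2]))
    for lo,hi in((8,25),(30,125),(125,156),(156,175)):
        m=q[(q[:,2]>lo)&(q[:,2]<hi)]
        if len(m)>4:
            r=cv2.minAreaRect(m[:,:2].astype(np.float32)); dx=np.linalg.svd(m[:,:2]-m[:,:2].mean(0))[2][0]
            print(lo,hi,len(m),m.mean(0),np.percentile(m,[2,98],axis=0).ravel(),"dir",np.degrees(np.arctan(dx[0]/dx[1])),r)
def obj(nm,W,b,lo,hi):
    q=W[b[1]:b[3],b[0]:b[2]].reshape(-1,3);m=q[(q[:,2]>lo)&(q[:,2]<hi)]
    print(nm,len(m),m.mean(0),np.percentile(m,[1,99],axis=0).ravel(),np.degrees(np.arctan2(*np.linalg.svd(m[:,:2]-m[:,:2].mean(0))[2][0][::-1])),cv2.minAreaRect(m[:,:2].astype(np.float32)))
obj("log",T,(165,155,215,245),75,135)
obj("knot",T,(165,155,215,245),109,135)
obj("knotS",S,(255,125,345,210),110,135)
obj("crown",T,(165,155,215,245),100,135)
obj("cradle",T,(160,150,220,250),5,135)
obj("mallet",T,(360,180,400,220),20,300)
obj("glue",T,(345,215,378,240),20,300)
obj("tape",T,(240,200,262,230),20,300)
E
```

```text
scene bench z -0.7165807047848693
8 25 454 [ 492.9 -252.7   14.3] [ 473.2 -331.7    8.9  503.  -156.4   23.7] dir 1.8114256317925561 ((487.33050537109375, -243.5933837890625), (181.02700805664062, 32.45969772338867), 88.5658187866211)
30 125 1229 [ 497.1 -249.8   79.8] [ 483.7 -303.3   32.7  501.2 -187.9  123.2] dir 2.3600881039426973 ((496.1695251464844, -245.4365234375), (120.31327056884766, 20.851346969604492), 81.42859649658203)
125 156 468 [ 495.7 -249.4  140.8] [ 483.3 -303.1  125.5  499.2 -187.1  155.4] dir 2.1776628466577796 ((493.0724182128906, -244.4920196533203), (120.01275634765625, 21.48543357849121), 84.29767608642578)
156 175 329 [ 487.6 -246.2  158.8] [ 475.8 -300.7  156.2  498.  -188.9  161.7] dir 0.5494842574318348 ((486.9784240722656, -244.050048828125), (25.321481704711914, 119.53901672363281), 0.7278464436531067)
top bench z 0.4297711495213721
8 25 121 [ 482.3 -214.5   13.6] [ 465.7 -333.9    8.3  531.1 -157.7   22. ] dir 2.7670047205253505 ((495.11492919921875, -250.97604370117188), (221.24920654296875, 91.03231811523438), 83.6681900024414)
30 125 24 [ 486.1 -20
[... 1398 characters left out ...]
.2] 177.21765143831118 ((561.0100708007812, 235.07559204101562), (372.99853515625, 225.45263671875), 1.2245185375213623)
mallet 577 [ 559.7 -444.7  121.1] [ 520.2 -490.1   31.4  603.  -412.1  225.3] -172.5144653093616 ((561.4458618164062, -451.93231201171875), (90.01669311523438, 83.83705139160156), 5.697904109954834)
glue 320 [ 459.3 -389.   111.6] [ 431.1 -420.    23.5  487.4 -370.8  173. ] 179.96745915254695 ((458.9023742675781, -396.98150634765625), (55.51877212524414, 57.9991455078125), 87.326171875)
tape 182 [498.1  -3.3  58.9] [467.8 -21.9  41.1 529.9  15.2  68.9] -179.16077498054932 ((498.9023132324219, -3.414731979370117), (62.059688568115234, 37.09316635131836), 0.7563439607620239)
```

```bash
cat >> h.py <<'E'
def rect(im,o,ax,ay,az,name,s=5,half=62):
    """dial-face view: right = gauge +y, up = gauge +z; o = foot-middle world"""
    o=np.array(o,float);c=o+73*az+14*ax   # dial plane
    k=np.array([[-1,1],[1,1],[1,-1],[-1,-1]])*half
    src=np.float32(proj("scene",[c+a*ay+b*az for a,b in k]))
    n=2*half*s;dst=np.float32([[0,0],[n,0],[n,n],[0,n]])
    M=cv2.getPerspectiveTransform(src,dst)
    out=cv2.warpPerspective(im,M,(n,n),flags=cv2.INTER_CUBIC)
    cv2.imwrite(name,np.ascontiguousarray(out[:,:,::-1]));return out
E
python3 - <<'E'
from h import *
y=-0.025;ax=np.array([np.cos(y),np.sin(y),0]);ay=np.array([-np.sin(y),np.cos(y),0]);az=np.array([0,0,1.])
ims=[manip.get_image("scene")[0].astype(np.float32) for _ in range(4)]
print(np.std(ims,axis=0).mean())
rect(np.mean(ims,0).clip(0,255).astype(np.uint8),[486,-244.5,0],ax,ay,az,"pics/dial0.png",s=4.5)
E
```

```text
1.3256334Traceback (most recent call last):
  File "<stdin>", line 5, in <module>
  File "h.py", line 18, in rect
    out=cv2.warpPerspective(im,M,(n,n),flags=cv2.INTER_CUBIC)
cv2.error: OpenCV(4.12.0) :-1: error: (-5:Bad argument) in function 'warpPerspective'
> Overload resolution failed:
>  - Can't parse 'dsize'. Sequence item with index 0 has a wrong type
>  - Can't parse 'dsize'. Sequence item with index 0 has a wrong type
```

```bash
sed -i 's/s=5,half=62/s=4,half=62/' h.py
python3 - <<'E'
from h import *
y=-0.025;ax=np.array([np.cos(y),np.sin(y),0]);ay=np.array([-np.sin(y),np.cos(y),0]);az=np.array([0,0,1.])
ims=[manip.get_image("scene")[0].astype(np.float32) for _ in range(4)]
rect(np.mean(ims,0).clip(0,255).astype(np.uint8),[486,-244.5,0],ax,ay,az,"pics/dial0.png")
E
```

```text
(no output)
```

View pics/dial0.png

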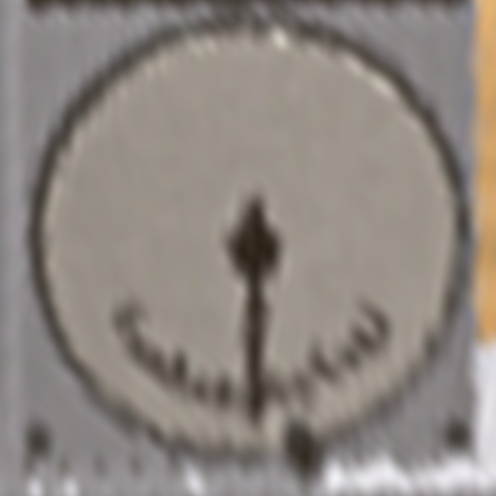

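Request:
{"fn": "jog_arm", "kwargs": {
  "hand": [1,1,1,1,1,1,1,1,1,1],
  "slide": [
    [0,0,-40],
    [40,-28,-40],
    [80,-56,-40],
    [120,-85,-40],
    [160,-113,-40],
    [200,-141,-40],
    [240,-170,-40],
    [280,-198,-40],
    [320,-226,-40],
    [330,-233,-40]
  ],
  "roll": [0,-0.14,-0.28,-0.42,-0.56,-0.7,-0.84,-0.98,-1.12,-1.26]
}}

```text
time: 1.5
ee_pos: [430.6, -311.7, 267.8]
orientation: [0.001, 0.72, 0.694, 0.001]
force: [0.6, 0.1, -0.4]
finger_gap: 91.9
gripper_force: 0.0
```

```bash
cat >> h.py <<'E'
from scipy.spatial.transform import Rotation as Ro
def go(p,yaw):
    """slide/roll to bring TCP to world p with tool-x yaw (rad), tool down"""
    s=manip.sense();q=np.array(s["orientation"]);R=Ro.from_quat(q[[1,2,3,0]]).as_matrix()
    psi=np.arctan2(R[1,0],R[0,0]);
    print("tcp",s["ee_pos"].round(1),"yaw",round(psi,3),"tilt",R[:,2].round(4),"slide",(R.T@(np.array(p)-s["ee_pos"])).round(1),"roll",round(-(yaw-psi),3),"j",s["joints"].round(2),"F",s["force"].round(2),"gap",round(s["finger_gap"],1),"gf",round(s["gripper_force"],1),"t",s["time"])
E
python3 -c "
from h import *
go([486,-244.5,200],1.546)"
```

```text
tcp [ 430.6 -311.7  267.8] yaw 1.535 tilt [ 3.e-03  8.e-04 -1.e+00] slide [69.1 52.8 68. ] roll -0.011 j [ 1.28  0.32 -0.85  1.79  0.26  1.15  0.31] F [ 0.63  0.14 -0.39] gap 91.9 gf 0.0 t 1.5
```

Request:
{"fn": "jog_arm", "kwargs": {
  "hand": [1,1,1,1,1,1],
  "slide": [
    [35,26,20],
    [69,53,45],
    [69,53,68],
    [69,53,100],
    [69,53,125],
    [69,53,142]
  ],
  "roll": [0,-0.01,-0.01,-0.01,-0.01,-0.01]
}}

```text
time: 2.1
ee_pos: [482.0, -251.2, 123.0]
orientation: [-0.001, 0.721, 0.693, -0.0]
force: [-0.3, 0.4, 0.0]
finger_gap: 91.9
gripper_force: 0.0
```

```bash
python3 - <<'E'
from h import *
im,d=manip.get_image("scene"); cv2.imwrite("pics/g1.png",cv2.resize(im[140:300,80:280,::-1],None,fx=3,fy=3))
go([486,-244.5,126],1.546)
E
```

```text
tcp [ 480.7 -250.8  121.1] yaw 1.531 tilt [-0.004   0.0025 -1.    ] slide [ 6.5  5.  -5. ] roll -0.015 j [ 1.03  0.53 -0.77  1.9   0.46  0.9  -0.  ] F [-0.72 -0.82 -1.36] gap 91.6 gf 0.0 t 2.15
```

View pics/g1.png

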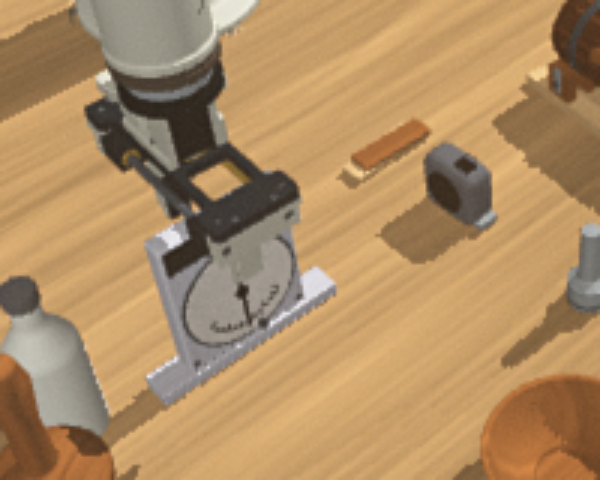

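Request:
{"fn": "jog_arm", "kwargs": {
  "hand": [1,1,1],
  "slide": [
    [6,5,-3],
    [6,5,-3],
    [6,5,-3]
  ],
  "roll": [-0.015,-0.015,-0.015]
}}

```text
time: 2.45
ee_pos: [489.5, -245.8, 129.4]
orientation: [0.001, 0.716, 0.698, 0.0]
force: [0.1, 0.6, -0.3]
finger_gap: 92.1
gripper_force: 0.0
```

```bash
python3 -c "
from h import *
go([486,-244.5,126],1.546)"
```

```text
tcp [ 489.5 -245.8  129.4] yaw 1.546 tilt [ 0.0028 -0.0014 -1.    ] slide [ 1.2 -3.6  3.4] roll 0.0 j [ 1.02  0.52 -0.78  1.89  0.46  0.91  0.  ] F [ 0.06  0.65 -0.27] gap 92.1 gf 0.0 t 2.45
```

Request:
{"fn": "jog_arm", "kwargs": {
  "hand": [1,1,-1,-1,-1,-1,-1,-1,-1,-1],
  "slide": [
    [1,-2,3],
    [1,-2,3],
    [1,-2,3],
    [1,-2,3],
    [1,-2,3],
    [1,-2,3],
    [1,-2,3],
    [1,-2,3],
    [1,-2,3],
    [1,-2,3]
  ],
  "roll": [0,0,0,0,0,0,0,0,0,0],
  "squeeze": 20
}}

```text
time: 3.45
ee_pos: [486.1, -244.7, 124.7]
orientation: [0.0, 0.716, 0.698, 0.0]
force: [-0.3, 0.1, -0.0]
finger_gap: 32.4
gripper_force: 0.0
```

```bash
python3 -c "
from h import *
go([486,-244.5,126],1.546)"
```

```text
tcp [ 486.1 -244.7  124.7] yaw 1.546 tilt [ 1.e-04  0.e+00 -1.e+00] slide [ 0.2 -0.1 -1.3] roll -0.0 j [ 1.02  0.53 -0.77  1.9   0.46  0.9  -0.  ] F [-0.35  0.06 -0.  ] gap 32.4 gf 0.0 t 3.45
```

Fingers still closing; finish the closing, then lift.

Request:
{"fn": "jog_arm", "kwargs": {
  "hand": [-1,-1,-1,-1,-1],
  "slide": [
    [0,0,0],
    [0,0,0],
    [0,0,0],
    [0,0,0],
    [0,0,0]
  ],
  "roll": [0,0,0,0,0]
}}

```text
time: 3.95
ee_pos: [486.0, -244.7, 124.7]
orientation: [0.0, 0.716, 0.698, -0.0]
force: [-0.3, 0.3, -0.6]
finger_gap: 22.3
gripper_force: 20.0
```

Request:
{"fn": "jog_arm", "kwargs": {
  "hand": [-1,-1,-1,-1,-1,-1,-1,-1,-1,-1],
  "slide": [
    [0,0,-10],
    [0,0,-30],
    [0,0,-50],
    [0,0,-70],
    [0,0,-90],
    [0,0,-110],
    [0,0,-130],
    [0,0,-150],
    [0,0,-160],
    [0,0,-160]
  ],
  "roll": [0,0,0,0,0,0,0,0,0,0]
}}

```text
time: 4.95
ee_pos: [486.7, -244.8, 286.1]
orientation: [0.001, 0.716, 0.698, 0.0]
force: [-0.1, -0.7, -3.5]
finger_gap: 21.8
gripper_force: 20.0
```

Request:
{"fn": "jog_arm", "kwargs": {
  "hand": [-1,-1,-1,-1,-1,-1,-1,-1,-1,-1],
  "slide": [
    [0,20,-10],
    [0,45,-20],
    [0,70,-35],
    [0,95,-50],
    [0,120,-65],
    [0,140,-75],
    [0,150,-80],
    [0,150,-80],
    [0,150,-80],
    [0,150,-80]
  ],
  "roll": [0.05,0.13,0.21,0.29,0.37,0.45,0.5,0.5,0.5,0.5]
}}

```text
time: 5.95
ee_pos: [634.8, -248.6, 363.4]
orientation: [-0.001, 0.866, 0.5, -0.001]
force: [-1.1, -0.9, -4.1]
finger_gap: 21.9
gripper_force: 20.0
```

Request:
{"fn": "jog_arm", "kwargs": {
  "hand": [-1,-1,-1,-1,-1],
  "slide": [
    [0,0,0],
    [0,0,0],
    [0,0,0],
    [0,0,0],
    [0,0,0]
  ],
  "roll": [0,0,0,0,0]
}}

```text
time: 6.45
ee_pos: [635.9, -248.5, 364.9]
orientation: [0.0, 0.866, 0.499, 0.0]
force: [-0.6, -0.7, -4.1]
finger_gap: 21.9
gripper_force: 20.0
```

```bash
cat >> h.py <<'E'
def look(name,lean=0,n=6,bias=0,o=None):
    """averaged, rectified dial seen in the gauge held at the TCP; lean about -x"""
    ims=np.mean([manip.get_image("scene")[0].astype(np.float32) for _ in range(n)],0)
    s=manip.sense();q=np.array(s["orientation"]);R=Ro.from_quat(q[[1,2,3,0]]).as_matrix()
    y=np.arctan2(R[1,0],R[0,0])-np.pi/2
    ax=np.array([np.cos(y),np.sin(y),0]);L=Ro.from_rotvec(-ax*lean).as_matrix()
    ay=L@[-np.sin(y),np.cos(y),0];az=L@[0,0,1.]
    g=s["ee_pos"]+[0,0,18.8]
    return rect(ims.clip(0,255).astype(np.uint8),g-143.5*az,ax,ay,az,name)
E
python3 -c "
from h import *
look('pics/dial1.png'); go([552,227,300],1.486)"
```

```text
tcp [ 636.  -248.4  364.8] yaw 1.046 tilt [ 1.e-04 -0.e+00 -1.e+00] slide [ 369.3 -310.9   64.8] roll -0.44 j [ 0.79  0.54 -0.74  1.27  0.35  1.47 -0.43] F [-0.05 -0.29 -4.24] gap 22.1 gf 20.0 t 6.75
```

View pics/dial1.png

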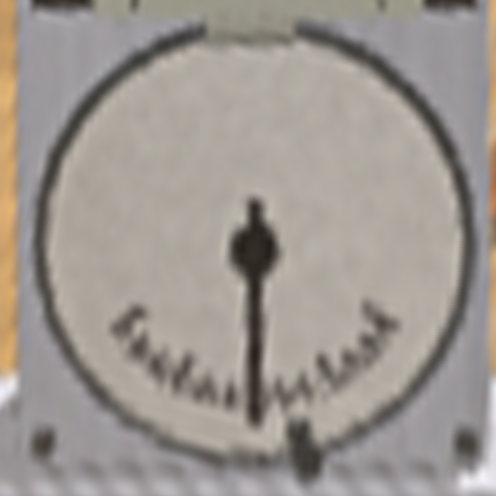

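Request:
{"fn": "jog_arm", "kwargs": {
  "hand": [-1,-1,-1,-1,-1,-1,-1,-1,-1,-1],
  "slide": [
    [15,-12,0],
    [40,-34,0],
    [70,-59,0],
    [100,-84,0],
    [130,-109,0],
    [160,-135,0],
    [190,-160,0],
    [220,-185,0],
    [245,-206,0],
    [260,-219,0]
  ],
  "roll": [-0.03,-0.08,-0.13,-0.18,-0.23,-0.28,-0.33,-0.38,-0.42,-0.44]
}}

```text
time: 7.75
ee_pos: [575.2, 90.9, 365.4]
orientation: [-0.0, 0.734, 0.679, 0.001]
force: [0.4, 0.3, -4.2]
finger_gap: 22.0
gripper_force: 20.0
```

```bash
python3 -c "
from h import *
go([552,227.5,300],1.481)"
```

```text
tcp [575.2  90.9 365.4] yaw 1.493 tilt [ 7.e-04  1.e-03 -1.e+00] slide [134.3 -33.9  65.5] roll 0.012 j [ 0.51  0.38 -0.95  1.53  0.31  1.39 -0.54] F [ 0.44  0.31 -4.25] gap 22.0 gf 20.0 t 7.75
```

Request:
{"fn": "jog_arm", "kwargs": {
  "hand": [-1,-1,-1,-1,-1,-1,-1,-1,-1,-1],
  "slide": [
    [15,-4,0],
    [40,-10,5],
    [70,-18,15],
    [100,-25,25],
    [122,-30,40],
    [132,-33,55],
    [132,-33,65],
    [132,-33,65],
    [132,-33,65],
    [132,-33,65]
  ],
  "roll": [0,0,0,0,0,0,0,0,0,0]
}}

```text
time: 8.75
ee_pos: [556.2, 219.2, 300.4]
orientation: [0.0, 0.737, 0.675, 0.0]
force: [-1.2, 0.0, -4.3]
finger_gap: 22.0
gripper_force: 20.0
```

```bash
python3 - <<'E'
from h import *
go([552,227.5,250],1.481)
im,d=manip.get_image("scene"); cv2.imwrite("pics/over.png",cv2.resize(im[70:220,220:370,::-1],None,fx=4,fy=4))
np.save("d2.npy",d)
go([552,227.5,250],1.481)
E
```

```text
tcp [556.2 219.2 300.4] yaw 1.483 tilt [ 1.2e-03 -2.0e-04 -1.0e+00] slide [ 7.9 -5.  50.4] roll 0.002 j [ 0.27  0.46 -0.94  1.59  0.38  1.29 -0.82] F [-1.15  0.   -4.33] gap 22.0 gf 20.0 t 8.75
tcp [556.1 219.5 300.5] yaw 1.484 tilt [ 0.0013 -0.     -1.    ] slide [ 7.6 -4.8 50.5] roll 0.003 j [ 0.27  0.46 -0.94  1.59  0.38  1.29 -0.82] F [ 0.18  0.38 -3.61] gap 21.5 gf 20.0 t 8.8
```

View pics/over.png

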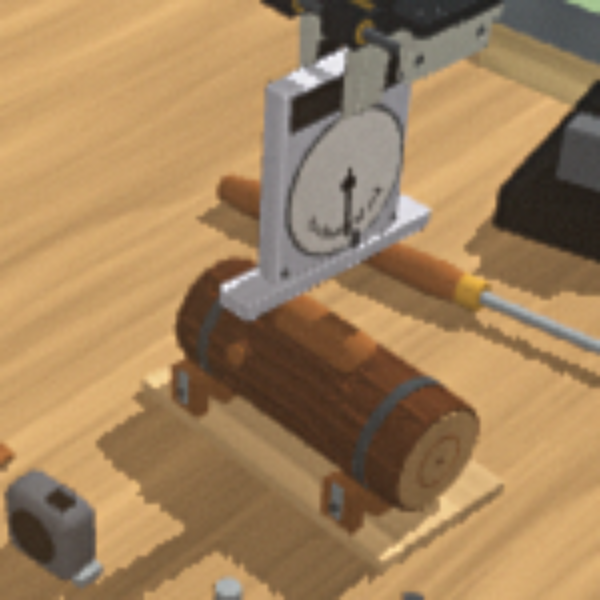

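Request:
{"fn": "jog_arm", "kwargs": {
  "hand": [-1,-1,-1,-1,-1,-1,-1],
  "slide": [
    [7,-4,12],
    [7,-4,25],
    [7,-4,37],
    [7,-4,45],
    [7,-4,49],
    [7,-4,49],
    [7,-4,49]
  ],
  "roll": [0,0,0,0,0,0,0]
}}

```text
time: 9.5
ee_pos: [552.0, 228.1, 250.9]
orientation: [-0.0, 0.737, 0.676, 0.0]
force: [0.2, 0.2, -3.9]
finger_gap: 21.5
gripper_force: 20.0
```

Request:
{"fn": "jog_arm", "kwargs": {
  "hand": [-1,-1,-1,-1,-1],
  "slide": [
    [0,0,1],
    [0,0,2],
    [0,0,3],
    [0,0,3],
    [0,0,3]
  ],
  "roll": [0,0,0,0,0]
}}

```text
time: 10.0
ee_pos: [551.7, 227.9, 247.8]
orientation: [0.0, 0.737, 0.676, 0.0]
force: [-0.2, 0.4, -4.3]
finger_gap: 21.8
gripper_force: 20.0
```

Request:
{"fn": "jog_arm", "kwargs": {
  "hand": [-1,-1,-1,-1,-1],
  "slide": [
    [0,0,1],
    [0,0,2],
    [0,0,3],
    [0,0,3],
    [0,0,3]
  ],
  "roll": [0,0,0,0,0]
}}

```text
time: 10.5
ee_pos: [551.8, 228.1, 244.9]
orientation: [0.0, 0.736, 0.676, 0.0]
force: [0.3, 0.4, -2.5]
finger_gap: 22.1
gripper_force: 20.0
```

Request:
{"fn": "jog_arm", "kwargs": {
  "hand": [-1,-1,-1,-1],
  "slide": [
    [0,0,0.5],
    [0,0,1],
    [0,0,1],
    [0,0,1]
  ],
  "roll": [0,0,0,0]
}}

```text
time: 10.9
ee_pos: [551.9, 228.2, 244.8]
orientation: [0.0, 0.736, 0.676, 0.0]
force: [-1.9, -1.3, 4.9]
finger_gap: 22.0
gripper_force: 20.0
```

Request:
{"fn": "jog_arm", "kwargs": {
  "hand": [-1,-1,-1,-1,-1,-1,-1,-1,-1,-1],
  "slide": [
    [0,0,0],
    [1.5,0,0],
    [3,0,0],
    [5,0,0.1],
    [7,0,0.2],
    [9,0,0.3],
    [11,0,0.4],
    [13,0,0.5],
    [13,0,0.5],
    [13,0,0.5]
  ],
  "roll": [0,0,0,0,0,0,0,0,0,0],
  "squeeze": 8
}}

```text
time: 11.9
ee_pos: [553.1, 241.8, 244.0]
orientation: [-0.0, 0.736, 0.677, 0.001]
force: [-1.2, 0.3, 5.4]
finger_gap: 21.9
gripper_force: 8.0
```

```bash
cat >> h.py <<'E'
def lean():
    """lean of the housing from the depth picture: slope of the dial-side face's side edges"""
    d=manip.get_image("scene")[1];W=cloud("scene",d);s=manip.sense();q=np.array(s["orientation"]);R=Ro.from_quat(q[[1,2,3,0]]).as_matrix()
    y=np.arctan2(R[1,0],R[0,0])-np.pi/2;g=s["ee_pos"]+[0,0,18.8]
    P=(W.reshape(-1,3)-g)@np.array([[np.cos(y),-np.sin(y),0],[np.sin(y),np.cos(y),0],[0,0,1]])
    m=(abs(P[:,0]-11)<9)&(abs(P[:,1])<110)&(P[:,2]>-150)&(P[:,2]<15);P=P[m]
    b=P[(P[:,2]<-20)&(P[:,2]>-112)]
    E=[];
    for lo in np.arange(-110,-20,6):
        k=b[(b[:,2]>=lo)&(b[:,2]<lo+6),1]
        if len(k)>10:E.append((lo+3,k.min(),k.max()))
    E=np.array(E);l=np.polyfit(E[:,0],E[:,1],1);r=np.polyfit(E[:,0],E[:,2],1)
    print("lean L,R",np.arctan(l[0]).round(3),np.arctan(r[0]).round(3),"width",(E[:,2]-E[:,1]).mean().round(1))
E
python3 -c "
from h import *
lean();go([552,227.5,250],1.483)"
```

```text
lean L,R 0.077 0.074 width 119.0
tcp [553.1 241.8 244. ] yaw 1.486 tilt [ 0.0013  0.0013 -1.    ] slide [-14.3   0.1  -6. ] roll 0.003 j [ 0.2   0.52 -0.91  1.64  0.44  1.19 -0.89] F [-1.34 -0.36  6.26] gap 21.8 gf 8.0 t 11.95
```

Request:
{"fn": "jog_arm", "kwargs": {
  "hand": [-1,-1,-1,-1,-1,-1,-1,-1,-1,-1],
  "slide": [
    [2,0,0.2],
    [5,0,0.5],
    [8,0,0.9],
    [11,0,1.3],
    [14,0,1.7],
    [17,0,2.2],
    [20,0,2.7],
    [21,0,2.9],
    [21,0,2.9],
    [21,0,2.9]
  ],
  "roll": [0,0,0,0,0,0,0,0,0,0]
}}

```text
time: 12.95
ee_pos: [554.8, 262.3, 240.5]
orientation: [-0.0, 0.736, 0.676, 0.001]
force: [-0.8, 1.9, 4.2]
finger_gap: 22.0
gripper_force: 8.0
```

Request:
{"fn": "jog_arm", "kwargs": {
  "hand": [-1,-1,-1,-1,-1],
  "slide": [
    [0,0,0],
    [0,0,0],
    [0,0,0],
    [0,0,0],
    [0,0,0]
  ],
  "roll": [0,0,0,0,0]
}}

```text
time: 13.45
ee_pos: [554.7, 262.1, 240.5]
orientation: [-0.0, 0.736, 0.676, 0.0]
force: [-0.1, 1.4, 5.1]
finger_gap: 22.0
gripper_force: 8.0
```

```bash
python3 -c "
from h import *
lean();lean();lean();look('pics/dial2.png',0.235,10);go([552,227.5,250],1.483)"
```

```text
lean L,R 0.3 0.25 width 122.9
lean L,R 0.312 0.24 width 122.4
lean L,R 0.321 0.252 width 123.2
tcp [554.7 262.  240.5] yaw 1.486 tilt [ 5.e-04  4.e-04 -1.e+00] slide [-34.7   0.2  -9.5] roll 0.003 j [ 0.16  0.54 -0.9   1.62  0.45  1.2  -0.92] F [-0.1  2.4  4.9] gap 21.8 gf 8.0 t 14.1
```

View pics/dial2.png

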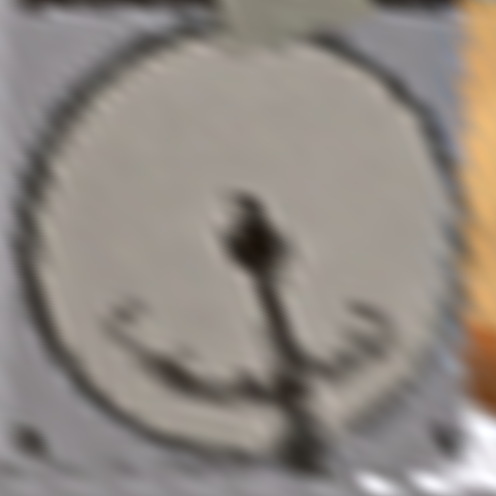

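```bash
python3 - <<'E'
import cv2,numpy as np
g=255-cv2.imread("pics/dial2.png",0).astype(float)
def cen(r0,r1,pred):
    out=[]
    for r in range(r0,r1,6):
        c=int(pred(r));w=np.clip(g[r,c-22:c+23]-np.median(g[r,c-60:c+60])-25,0,None)
        if w.sum()>0: out.append((r,(w*np.arange(c-22,c+23)).sum()/w.sum()))
    return np.array(out)
f=lambda r:255+(r-243)*0.235
for a in((225,262),(285,350),(350,408),(420,465)):
    o=cen(*a,f); print(o.mean(0).round(1), ((o[:,1]-255)/(o[:,0]-243)).round(3) if a[0]>270 else "")
E
```

```text
[243.  254.8] 
[315.  274.5] [0.249 0.243 0.251 0.262 0.272 0.279 0.28  0.274 0.268 0.278 0.293]
[377.  289.5] [0.307 0.321 0.332 0.331 0.261 0.238 0.233 0.216 0.194 0.205]
[441.  301.3] [0.255 0.255 0.249 0.244 0.235 0.223 0.21  0.21 ]
```

```bash
python3 - <<'E'
from h import *
im=np.mean([manip.get_image("scene")[0].astype(np.float32) for _ in range(10)],0)
s=manip.sense();c=proj("scene",s["ee_pos"]+[10,-15,-60])[0].astype(int)
cr=im[c[1]-28:c[1]+32,c[0]-35:c[0]+35].clip(0,255).astype(np.uint8)
cv2.imwrite("pics/raw.png",cv2.resize(cr[:,:,::-1],None,fx=10,fy=10,interpolation=cv2.INTER_CUBIC)); print(c,s["time"],s["force"])
E
```

```text
[309 131] 14.6 [-0.1228454   2.25904494  5.09375628]
```

View pics/raw.png

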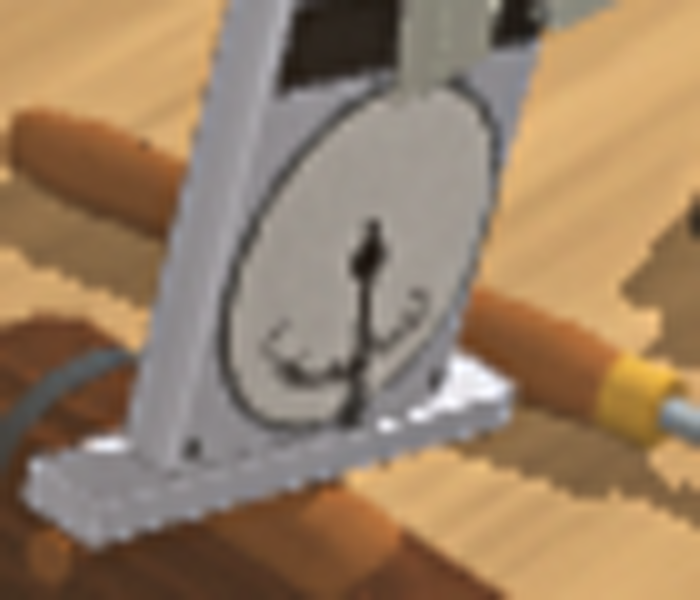

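```bash
python3 - <<'E'
from h import *
im=np.mean([manip.get_image("scene")[0].astype(np.float32) for _ in range(10)],0)
g=cv2.cvtColor(im.clip(0,255).astype(np.uint8),cv2.COLOR_RGB2GRAY).astype(float)
x0,y0=309-35,131-28
np.set_printoptions(linewidth=200)
print(g[y0+22:y0+44,x0+29:x0+44].astype(int))
s=manip.sense();yaw=-0.087;ax=np.array([np.cos(yaw),np.sin(yaw),0]);ay=np.array([-ax[1],ax[0],0])
G=s["ee_pos"]+[0,0,18.8]
for th in(.2,.235,.27):
    az=np.cos(th)*np.array([0,0,1])+np.sin(th)*ay;hy=np.cos(th)*ay-np.sin(th)*np.array([0,0,1])
    c=G-70.5*az+14*ax
    f=lambda i,r:proj("scene",c+r*(np.sin(i)*hy-np.cos(i)*az))[0]
    print(th,"piv",(f(0,0)-[x0,y0]).round(2),"ptr44",(f(th,44)-f(0,0)).round(2),"tab51 .225/.24",(f(.225,51.5)-f(0,0)).round(2),(f(.24,51.5)-f(0,0)).round(2),"screws",[(proj("scene",c+a*53*hy-51*az)[0]-[x0,y0]).round(1) for a in(-1,1)])
E
```

```text
[[152 151 152 153 152 154 154 120  73 154 155 155 156 156 156]
 [152 152 153 152 153 155 159 114  61 151 159 156 157 157 156]
 [151 153 153 153 156 159 152  65  36 115 159 160 158 156 155]
 [151 152 154 154 158 156  92  34  29  94 159 160 156 157 155]
 [152 152 154 153 157 156  55  25  47 126 157 157 155 155 154]
 [153 150 152 151 154 156  82  36  92 159 156 157 156 156 156]
 [154 151 153 153 154 157 150  64 124 160 156 154 147 150 158]
 [153 152 153 153 154 156 151  58 153 160 154 151 104 117 155]
 [153 152 154 154 155 157 152  55 155 161 157 152 146 122 154]
 [154 153 154 151 155 158 148  58 157 160 156 121 113 126 150]
 [149 151 151 149 154 157 121  63 151 159 146 115 102 152 131]
 [154 152 152 152 155 157 118  59 116 144 100 122 151 151 125]
 [158 149 154 155 157 160 116  59  86  95 121 154 148 114 131]
 [145 129 152 157 151 154  87  79 124 128 154 149 111 130 134]
 [ 86 144 153 147  94 109  45  73 158 162 151 110 117 135 127]
 [ 56  84 108  93  65  66  54 113 162 150 109 114 136 132  87]
 [ 93  92  98 121 126 120  65 100 150 114 114 133 136 129  84]
 [154 155 154 159 162 127  63  95 130 135 137 137 132 141 160]
 [156 154 154 159 153  84  50  82 132 135 136 130 150 175 224]
 [149 148 146 148 106  51  52 109 128 146 132 142 236 223 171]
 [ 97  99  85 103  93  64  76 118 147 237 191 139 144 142 131]
 [ 99 107 116 137 135 126 147 147 134 148 139 131 130 130 132]]
0.2 piv [36.41 25.58] ptr44 [-1.25 12.69] tab51 .225/.24 [-1.15 14.61] [-0.96 14.5 ] screws [array([19.8, 45.4]), array([44.6, 37.4])]
0.235 piv [35.83 25.74] ptr44 [-1.24 12.7 ] tab51 .225/.24 [-1.57 14.87] [-1.38 14.77] screws [array([18.9, 45.2]), array([43.5, 38.2])]
0.27 piv [35.25 25.87] ptr44 [-1.23 12.71] tab51 .225/.24 [-1.99 15.11] [-1.81 15.01] screws [array([18. , 44.8]), array([42.4, 39. ])]
```

Request:
{"fn": "jog_arm", "kwargs": {
  "hand": [-1,-1,-1,-1,-1,-1,-1,-1,-1,-1],
  "slide": [
    [-1,0,-0.2],
    [-2,0,-0.4],
    [-2.5,0,-0.5],
    [-2.5,0,-0.5],
    [-2.5,0,-0.5],
    [-2.5,0,-0.5],
    [-2.5,0,-0.5],
    [-2.5,0,-0.5],
    [-2.5,0,-0.5],
    [-2.5,0,-0.5]
  ],
  "roll": [0,0,0,0,0,0,0,0,0,0]
}}

```text
time: 16.1
ee_pos: [554.5, 259.1, 240.8]
orientation: [0.0, 0.737, 0.676, -0.0]
force: [0.6, 1.5, 4.8]
finger_gap: 21.7
gripper_force: 8.0
```

Request:
{"fn": "jog_arm", "kwargs": {
  "hand": [-1,-1,-1,-1,-1,-1,-1,-1,-1,-1],
  "slide": [
    [0,0,0],
    [0,0,0],
    [0,0,0],
    [0,0,0],
    [0,0,0],
    [0,0,0],
    [0,0,0],
    [0,0,0],
    [0,0,0],
    [0,0,0]
  ],
  "roll": [0,0,0,0,0,0,0,0,0,0]
}}

```text
time: 17.1
ee_pos: [554.5, 259.1, 240.8]
orientation: [0.0, 0.737, 0.676, -0.0]
force: [0.5, 0.9, 6.2]
finger_gap: 21.7
gripper_force: 8.0
```

```bash
python3 - <<'E'
from h import *
im=np.mean([manip.get_image("scene")[0].astype(np.float32) for _ in range(10)],0)
g=cv2.cvtColor(im.clip(0,255).astype(np.uint8),cv2.COLOR_RGB2GRAY).astype(int)
np.set_printoptions(linewidth=200)
print(g[125:147,303:318]); lean()
s=manip.sense();print(s["ee_pos"],s["force"],s["gripper_force"],s["time"])
E
```

```text
[[151 152 152 153 151 154 154 113  98 153 155 155 157 157 156]
 [153 152 150 152 154 156 158  72 106 158 158 157 156 157 155]
 [153 152 153 153 157 160 151  59  60 150 159 159 157 158 155]
 [152 153 156 156 158 152  73  28  37 129 158 159 153 156 156]
 [152 151 155 155 156 124  41  24  54 156 160 155 154 153 156]
 [154 152 152 151 155 125  47  34 101 159 156 157 156 154 158]
 [153 151 152 152 156 153  89  61 156 160 155 155 150 150 160]
 [151 152 154 153 155 157 114  64 157 159 156 152 121 121 155]
 [149 153 154 154 155 157 111  67 157 160 157 146 125 126 153]
 [153 153 152 153 156 155  89  83 159 160 147 101 147 157 151]
 [151 152 150 150 156 157  83  90 152 156 117 117 129 150 111]
 [154 151 151 152 156 155  68 111 121 148  98 152 154 131 115]
 [156 154 153 154 158 158  67 106  95 118 122 155 150 126 132]
 [150 155 154 157 151 154  61  82 116 128 152 150 112 132 134]
 [118 150 152 154  98 111  44  93 129 159 152 129 134 136 126]
 [107 116 116 144  90  81  49 151 163 152 129 134 138 131  85]
 [ 98 117  96 100  98  80  48 129 153 129 133 135 136 128  94]
 [151 155 153 158 160  86  56 101 125 136 135 134 129 159 193]
 [154 155 154 160 157  77  53  97 133 138 136 152 150 226 234]
 [150 146 148 149 105  53  53 107 123 136 149 228 232 181 144]
 [122 102 100 104  82  63  77 116 146 218 165 144 145 134 128]
 [100 104 116 138 134 127 152 147 134 145 135 130 129 133 134]]
lean L,R 0.294 0.235 width 121.2
[554.46702669 259.13496863 240.85970922] [0.01304434 0.66847766 4.85711627] 8.00023466348648 17.65
```

```bash
python3 -c "
from rig import manip
print(manip.sign_off())"
```

```text
the job is handed in; nothing more can be done
None
```

The job is handed in, with no verdict shown: the gauge is held on the knot, square across the log, foot pressing at about 9 N, and leaning about 0.23 rad, with the pointer within roughly 0.02 rad of the index tab as measured in the camera images.

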